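# Move the print tubes to the display rack in reverse order

## Robot

A 6-joint arm with a two-finger parallel gripper is mounted at the origin on a cart in front of the work surface, level with it; the furniture and walls round the work are solid. World frame = base frame: x ahead of the robot, y to its left, z up, the work surface at z = 0. Lengths are in m, angles in degrees, forces in N, time in s.
With the tool pointing down it reaches from about 0.25 to 0.725 m from the base axis. Payload 9.7 kg.
Tool frame: the origin (TCP) lies on the mounting face of the last link; the fingertips stand 173 mm ahead of it and the grasp point (between the pads) lies 155 mm ahead of it; z points along the fingers, y is the line along which they close (so a half turn about z gives the same grasp; the last joint's range is limited). The gripper opens to 85 mm and grips with 20 to 120 N. Pads are 22 mm wide; open, the fingers measure 114 mm over their backs; the gripper's body (76 mm by 85 mm) begins 54 mm behind the grasp point. The pads swing forward as they close: fully open they stand 13 mm farther back than shut.
Start: joints at [-71.448, 4.979, 10.078, 95.1, 0, 90], TCP at [0.175, -0.521, 0.405] pointing down, gripper open.
Joint ranges: [-179.16, 179.16], [-48.56, 103.87], [-65.8, 70.77], [-126.05, 130.52], [-82.76, 87.17], [-180, 180]. Speed limits (degrees/s): [127.2, 127.2, 147.25, 180, 180, 180].

## Interface

Orientations are given as [roll, pitch, yaw] about the fixed x, y, z axes, in that order (R = Rz(yaw) Ry(pitch) Rx(roll)).
In Python, from workcell import bot, camera, camera_model, outline_of, pinpoint gives the robot as it stands.
- The arm moves only by the tool move_arm, never from a script. Its arguments are lists of equal length, an entry for each row: "jaw": the closure, from 0 (fully open) to 1 (shut); "delta_pos": the shift along the world's x, y, z in m, a list of three; "yaw": the turn about the world's z in rad. In form: {"jaw": [jaw, ...], "delta_pos": [[dx, dy, dz], ...], "yaw": [yaw, ...]}. A call has 1 to 10 rows; each row shifts and turns the commanded pose from where the row before left it; what a row does not reach is not made up. A row lasts 1/12 s, in which the tool goes at most 41.7 mm and 7.16 degrees, less where a joint would pass 70% of its speed; a pose out of reach is approached as far as the arm can. A call with a gripper value outside its range is refused whole. The fingers move at their own pace and stop on an object; "force" is the grip in N (left out, the last holds). Time passes only in rows, so rows that do not move let the fingers close. It gives the time, the measured TCP pose, the force, the opening and the grip force at its end, in the units of the state.
- bot.get_obs(): the state, without advancing time (a new reading comes with each control period).
- camera(name): name is "side" or "top"; returns the picture (480x640x3 uint8, red, green, blue); there is no depth.
- camera_model(name): a dict with "fx", "fy", "cx", "cy" (pixels), "R" (3x3) and "t" (3): a world point X has camera coordinates R X + t. Camera axes: x right, y down, z forward; pixel columns grow to the right and rows downward; lengths in m; the calibration is good to about 2 mm. A picture is of the moment at which its call begins. camera_model takes no time and is no camera call.
- bot.job_done(): hands the job in; it is judged then, once.
Trained networks look in the newest picture that a camera, given by its name, has taken for a name from the list of things; names that differ only in an ending like _2 or _b are one class to them, and where a whole thing is asked for, a point or a joint stands for the part that bears it (a point fixed in the world has none). Each returns a list of dicts, best first, with "confidence" (0 to 1); they miss things now and then, are a little off and sometimes report something else, mostly with a low value. They report only what shows in the picture. A call takes as long as a camera call.
- outline_of(camera, thing): "mask" (480x640 bool, what is visible of it) and "xy" ([column, row] in pixels, amid what is visible of it).
- pinpoint(camera, thing): "xy" ([column, row] in pixels: a listed point, or the origin of a listed thing).
The state is a dict: "time": time; "q": joint angles; "qd": joint speeds; "joint_efforts": joint torques, N m; "ee_pos": TCP position; "tcp_rot": TCP orientation; "wrist_force": force on the tool from outside, world axes, zero at the start; "torque": the same for the moment, N m; "opening": finger opening in m; "grasp_force": force on a finger pad.
Only numpy, scipy, OpenCV 4.12 (cv2) and the standard library are available. Lean on these libraries where they do the work, as an engineer would, in place of code of your own. Each camera call takes 0.05 s, during which the arm holds its last target. There are 200 camera calls.

## Task

Move the four cardboard print tubes from the single cradles on the brown board to the light wooden display rack, in reverse order: seen from the robot, the tube now at the left end of the board goes into the right-hand end notch of the rack, the second from the left into the second from the right, and so on. Lay each tube level across both rails, fully down in its pair of notches and centred lengthwise, with all four left lying still.

Things in the scene. Friction and masses are not known exactly. Their poses are not given: they have to be found in the camera images.
- tube_a: the short thin print tube: brown cardboard, white end caps, diameter 20 mm, length 110 mm, under 0.12 kg, loose. Origin at the middle of its axis, x along it (may point either way; may be rolled about x). Starts in cradle_a, up to 8 mm off centre lengthwise. Lying in a notch its axis is 42 mm above the underside of cradle or rack: 52 mm above the table in its cradle, 42 mm in the rack
- tube_b: the long thin print tube: brown cardboard, white end caps, diameter 20 mm, length 150 mm, under 0.12 kg, loose. Origin at the middle of its axis, x along it (may point either way; may be rolled about x). Starts in cradle_b, up to 8 mm off centre lengthwise. Lying in a notch its axis is 42 mm above the underside of cradle or rack: 52 mm above the table in its cradle, 42 mm in the rack
- tube_c: the short thick print tube: brown cardboard, white end caps, diameter 30 mm, length 110 mm, under 0.12 kg, loose. Origin at the middle of its axis, x along it (may point either way; may be rolled about x). Starts in cradle_c, up to 8 mm off centre lengthwise. Lying in a notch its axis is 49 mm above the underside of cradle or rack: 59 mm above the table in its cradle, 49 mm in the rack
- tube_d: the long thick print tube: brown cardboard, white end caps, diameter 30 mm, length 150 mm, under 0.12 kg, loose. Origin at the middle of its axis, x along it (may point either way; may be rolled about x). Starts in cradle_d, up to 8 mm off centre lengthwise. Lying in a notch its axis is 49 mm above the underside of cradle or rack: 59 mm above the table in its cradle, 49 mm in the rack
- cradle_a: single wooden cradle, 82x45x41 mm, fixed on the board; tube_a starts in it. The four are alike, in one row 56 mm apart, order varies. Origin: centre of underside, 10 mm above the table; x away from the robot along the tube, y left along the row. Two 12 mm rails at x = -35 and 35 mm, 58 mm clear between them for fingers, each with a 90-degree V notch, 26 mm wide, 13 mm deep, at y = 0
- cradle_b: single wooden cradle, 82x45x41 mm, fixed on the board; tube_b starts in it. The four are alike, in one row 56 mm apart, order varies. Origin: centre of underside, 10 mm above the table; x away from the robot along the tube, y left along the row. Two 12 mm rails at x = -35 and 35 mm, 58 mm clear between them for fingers, each with a 90-degree V notch, 26 mm wide, 13 mm deep, at y = 0
- cradle_c: single wooden cradle, 82x45x41 mm, fixed on the board; tube_c starts in it. The four are alike, in one row 56 mm apart, order varies. Origin: centre of underside, 10 mm above the table; x away from the robot along the tube, y left along the row. Two 12 mm rails at x = -35 and 35 mm, 58 mm clear between them for fingers, each with a 90-degree V notch, 26 mm wide, 13 mm deep, at y = 0
- cradle_d: single wooden cradle, 82x45x41 mm, fixed on the board; tube_d starts in it. The four are alike, in one row 56 mm apart, order varies. Origin: centre of underside, 10 mm above the table; x away from the robot along the tube, y left along the row. Two 12 mm rails at x = -35 and 35 mm, 58 mm clear between them for fingers, each with a 90-degree V notch, 26 mm wide, 13 mm deep, at y = 0
- board: flat mid-brown wooden board, 130x230x10 mm, fixed on the table, carrying the four cradles at y = -84, -28, 28, 84 mm. Origin: centre of underside; x away from the robot, y to the left along the row, z up. It may be left or right of the rack
- rack: display rack, light wood, 94x208x41 mm, one piece, fixed, empty at the start. Origin: centre of underside; x away from the robot (tubes lie along x), y to the left along the row. 8 mm base, two 12 mm rails at x = -35 and 35 mm, 58 mm clear between. Four 90-degree V notches in each at y = -84, -28, 28, 84 mm, 26 mm wide at the top, bottom 28 mm above the table

How it is judged (in metres and radians):
At the end, for the whole second after the job is handed in: Each tube lies still and released in the rack notch that mirrors its cradle's place in the board's row: within 9 mm of the notch across the row, 15 mm of the rack's middle lengthwise, 5 mm of its seated height and 0.12 rad of the rack's x axis (((y of cradle_a in the frame of board between -0.104 and -0.064 m and y of tube_a in the frame of rack between 0.075 and 0.093 m) or (y of cradle_a in the frame of board between -0.048 and -0.008 m and y of tube_a in the frame of rack between 0.019 and 0.037 m) or (y of cradle_a in the frame of board between 0.008 and 0.048 m and y of tube_a in the frame of rack between -0.037 and -0.019 m) or (y of cradle_a in the frame of board between 0.064 and 0.104 m and y of tube_a in the frame of rack between -0.093 and -0.075 m)) and x of tube_a in the frame of rack between -0.015 and 0.015 m and z of tube_a in the frame of rack between 0.0371 and 0.0471 m and angle between the x axis of each of tube_a, tube_b, tube_c, tube_d and the x axis of rack, either way round below 0.12 rad and linear speed of each of tube_a, tube_b, tube_c, tube_d below 0.02 m/s and ((y of cradle_b in the frame of board between -0.104 and -0.064 m and y of tube_b in the frame of rack between 0.075 and 0.093 m) or (y of cradle_b in the frame of board between -0.048 and -0.008 m and y of tube_b in the frame of rack between 0.019 and 0.037 m) or (y of cradle_b in the frame of board between 0.008 and 0.048 m and y of tube_b in the frame of rack between -0.037 and -0.019 m) or (y of cradle_b in the frame of board between 0.064 and 0.104 m and y of tube_b in the frame of rack between -0.093 and -0.075 m)) and x of tube_b in the frame of rack between -0.015 and 0.015 m and z of tube_b in the frame of rack between 0.0371 and 0.0471 m and ((y of cradle_c in the frame of board between -0.104 and -0.064 m and y of tube_c in the frame of rack between 0.075 and 0.093 m) or (y of cradle_c in the frame of board between -0.048 and -0.008 m and y of tube_c in the frame of rack between 0.019 and 0.037 m) or (y of cradle_c in the frame of board between 0.008 and 0.048 m and y of tube_c in the frame of rack between -0.037 and -0.019 m) or (y of cradle_c in the frame of board between 0.064 and 0.104 m and y of tube_c in the frame of rack between -0.093 and -0.075 m)) and x of tube_c in the frame of rack between -0.015 and 0.015 m and z of tube_c in the frame of rack between 0.0442 and 0.0542 m and ((y of cradle_d in the frame of board between -0.104 and -0.064 m and y of tube_d in the frame of rack between 0.075 and 0.093 m) or (y of cradle_d in the frame of board between -0.048 and -0.008 m and y of tube_d in the frame of rack between 0.019 and 0.037 m) or (y of cradle_d in the frame of board between 0.008 and 0.048 m and y of tube_d in the frame of rack between -0.037 and -0.019 m) or (y of cradle_d in the frame of board between 0.064 and 0.104 m and y of tube_d in the frame of rack between -0.093 and -0.075 m)) and x of tube_d in the frame of rack between -0.015 and 0.015 m and z of tube_d in the frame of rack between 0.0442 and 0.0542 m); the robot touches nothing.
It also fails if it takes over 88 s, if anything falls off the work surface, if the arm or the gripper's body presses on something with over 40 N, if the wrist force passes 120 N, or if a joint passes its speed limit or range.

## Working session

There is one attempt and no reset: what is moved stays moved. The work goes in short steps, Python scripts to look and compute and a tool call to move; the robot and the scene stay as the last step left them, time stands still between calls to the robot, and variables do not carry over. Pictures are saved under pics/ and viewed, at most 14 in all, crops included, and the job is handed in when it is done.

Besides the shell and the picture viewer there is one more tool, called after "Request:" as name(argument=value, ...) on one line, values as JSON. move_arm: Moves the arm, as the interface text tells. Its arguments: {"type":"object","properties":{"jaw":{"type":"array"},"delta_pos":{"type":"array"},"yaw":{"type":"array"},"force":{"type":"number"}},"required":["jaw","delta_pos","yaw"]}

```bash
mkdir -p pics
python3 - <<'E'
from workcell import bot,camera,camera_model
import cv2,numpy as np
print({k:np.round(v,3) for k,v in bot.get_obs().items()})
for n in("top","side"):
    cv2.imwrite(f"pics/{n}0.png",camera(n)[:,:,::-1]); m=camera_model(n); print(n,{k:np.round(v,3) for k,v in m.items()})
E
```

```text
{'time': np.float64(0.0), 'q': array([-7.1448e+01,  5.0080e+00,  1.0034e+01,  9.5099e+01, -1.0000e-03,
        9.0001e+01]), 'qd': array([-0.022, -0.048,  0.083,  0.036,  0.033,  0.02 ]), 'joint_efforts': array([ 3.0000e-03, -5.2039e+01,  4.6481e+01,  1.6000e-02,  0.0000e+00,
        0.0000e+00]), 'ee_pos': array([ 0.175, -0.521,  0.404]), 'tcp_rot': array([-1.79927e+02,  1.00000e-03,  1.85520e+01]), 'wrist_force': array([0.257, 0.031, 0.185]), 'torque': array([-0.001,  0.011,  0.001]), 'grasp_force': np.float64(0.0), 'opening': np.float64(0.085)}
top {'fx': np.float64(475.65), 'fy': np.float64(475.65), 'cx': np.float64(318.155), 'cy': np.float64(233.381), 'R': array([[ 0.034, -0.999,  0.002],
       [-0.97 , -0.034, -0.239],
       [ 0.239,  0.006, -0.971]]), 't': array([0.128, 0.619, 0.788])}
side {'fx': np.float64(583.092), 'fy': np.float64(583.092), 'cx': np.float64(323.707), 'cy': np.float64(239.884), 'R': array([[-0.703,  0.711,  0.01 ],
       [ 0.332,  0.341, -0.879],
       [-0.629, -0.615, -0.476]]), 't': array([ 0.324, -0.185,  1.613])}
```

View pics/top0.png

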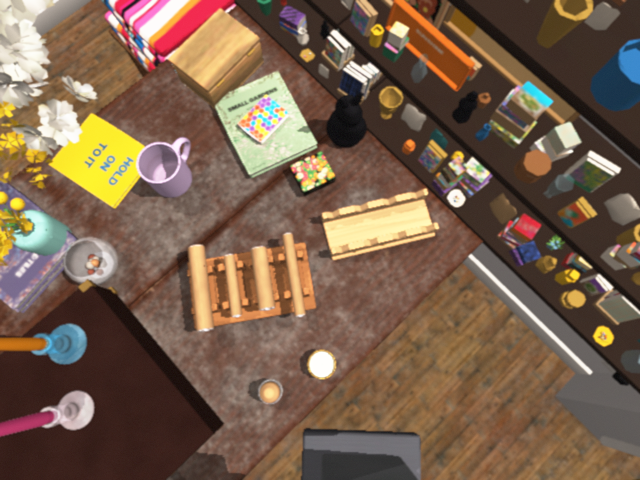

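View pics/side0.png

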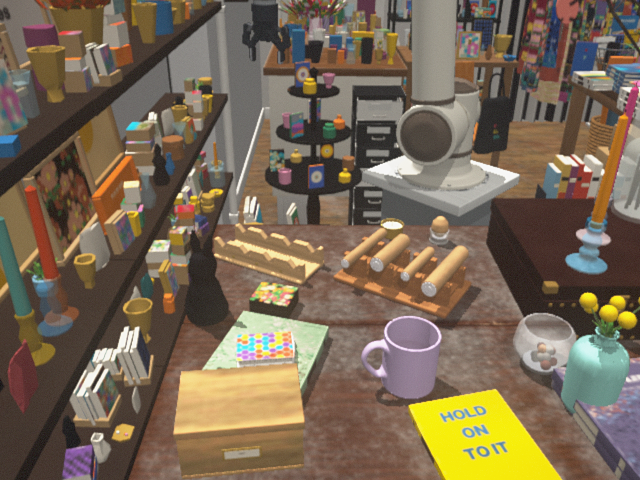

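```bash
cat > h.py <<'E'
import numpy as np,cv2
from workcell import bot,camera,camera_model,outline_of,pinpoint
M={n:camera_model(n) for n in("top","side")}
def proj(n,X):
    m=M[n];c=np.asarray(X)@np.array(m["R"]).T+m["t"];return np.stack([m["fx"]*c[...,0]/c[...,2]+m["cx"],m["fy"]*c[...,1]/c[...,2]+m["cy"]],-1)
def ray(n,p):
    m=M[n];R=np.array(m["R"]);d=R.T@[(p[0]-m["cx"])/m["fx"],(p[1]-m["cy"])/m["fy"],1];return -R.T@np.array(m["t"]),d
def at_z(n,p,z):
    o,d=ray(n,p);return o+d*(z-o[2])/d[2]
def tri(pt,ps):
    A=[];b=[]
    for n,p in(("top",pt),("side",ps)):
        o,d=ray(n,p);d/=np.linalg.norm(d);P=np.eye(3)-np.outer(d,d);A.append(P);b.append(P@o)
    A=np.vstack(A);b=np.hstack(b);x,r,*_=np.linalg.lstsq(A,b,rcond=None);return x,np.sqrt(r[0])
E
python3 - <<'E'
from h import *
for n in("top","side"):
    camera(n)
    for t in("tube_a","cradle_a","rack","board"):
        for r in pinpoint(n,t): print("P",n,t,np.round(r["xy"],1),round(r["confidence"],2))
    for t in("tube_a","rack","board"):
        for i,r in enumerate(outline_of(n,t)):
            m=r["mask"].astype(np.uint8);ys,xs=np.nonzero(m);q=cv2.minAreaRect(np.c_[xs,ys].astype(np.float32))
            print("O",n,t,np.round(r["xy"],1),round(r["confidence"],2),m.sum(),np.round(cv2.boxPoints(q)).tolist());np.save(f"m_{n}_{t}_{i}.npy",m)
E
```

```text
P top tube_a [199.9 288.5] 0.97
P top tube_a [231.  285.2] 0.88
P top tube_a [290.2 271.3] 0.81
P top cradle_a [237.8 286.6] 0.84
P top cradle_a [209.9 293.3] 0.75
P top cradle_a [294.5 277.5] 0.68
P top cradle_a [264.5 280.3] 0.48
P top cradle_a [233.7 286. ] 0.47
P top rack [375.4 223.6] 0.58
P top board [245.5 285. ] 0.71
O top tube_a [263.4 276.6] 0.96 1005 [[249.0, 248.0], [266.0, 245.0], [275.0, 308.0], [259.0, 310.0]]
O top tube_a [202.4 286.6] 0.88 1461 [[187.0, 246.0], [204.0, 244.0], [214.0, 330.0], [197.0, 332.0]]
O top tube_a [231.1 286.7] 0.69 770 [[222.0, 255.0], [235.0, 253.0], [243.0, 316.0], [230.0, 318.0]]
O top tube_a [289.7 276.8] 0.66 981 [[281.0, 234.0], [293.0, 232.0], [307.0, 316.0], [295.0, 318.0]]
O top rack [380.  223.7] 0.83 5151 [[320.0, 213.0], [429.0, 187.0], [440.0, 236.0], [332.0, 261.0]]
O top rack [241.9 285. ] 0.55 400 [[217.0, 264.0], [244.0, 260.0], [251.0, 306.0], [224.0, 310.0]]
O top board [253.3 290.1] 0.59 3080 [[184.0, 261.0], [305.0, 241.0], [316.0, 309.0], [195.0, 329.0]]
P side tube_a [421.1 262.8] 0.79
P side tube_a [391.3 252.4] 0.67
P
[... 243 characters left out ...]
e_a [415.5 261.9] 0.77 452 [[398.0, 274.0], [428.0, 244.0], [436.0, 252.0], [406.0, 282.0]]
O side tube_a [362.3 249.7] 0.75 547 [[338.0, 259.0], [382.0, 227.0], [390.0, 237.0], [345.0, 269.0]]
O side tube_a [391.5 249.8] 0.71 629 [[367.0, 262.0], [402.0, 231.0], [411.0, 242.0], [377.0, 273.0]]
O side tube_a [447.4 272.1] 0.56 938 [[418.0, 286.0], [460.0, 243.0], [472.0, 255.0], [430.0, 298.0]]
O side rack [268.3 254.2] 0.81 3851 [[209.0, 257.0], [220.0, 217.0], [327.0, 247.0], [316.0, 288.0]]
O side rack [362.3 261.3] 0.46 501 [[343.0, 270.0], [365.0, 233.0], [384.0, 244.0], [361.0, 281.0]]
O side board [404.3 294. ] 0.97 1753 [[330.0, 308.0], [334.0, 268.0], [470.0, 280.0], [467.0, 320.0]]
```

```bash
cat > fit.py <<'E'
from h import *
from scipy.optimize import minimize
S=4
def box(x0,x1,y0,y1,z0,z1): return np.array([[x,y,z] for x in(x0,x1) for y in(y0,y1) for z in(z0,z1)],float)
def rail(xc,ys,half):
    P=[box(xc-.006,xc+.006,-half,half,0,.028)];e=[-half]
    for y in sorted(ys):
        for s in(-1,1): P.append(np.array([[xc+dx,y+s*a,z] for dx in(-.006,.006) for a,z in((0,.028),(.013,.028),(.013,.041))]))
        P.append(box(xc-.006,xc+.006,e[-1],y-.013,.028,.041));e.append(y+.013)
    P.append(box(xc-.006,xc+.006,e[-1],half,.028,.041));return P
NY=[-.084,-.028,.028,.084]
RACK=[box(-.047,.047,-.104,.104,0,.008)]+rail(-.035,NY,.104)+rail(.035,NY,.104)
def cyl(r,L):
    a=np.linspace(0,2*np.pi,24);return [np.array([[x,r*np.cos(t),r*np.sin(t)] for x in(-L/2,L/2) for t in a])]
def place(p,X):
    c,s=np.cos(p[3]),np.sin(p[3]);return X@np.array([[c,-s,0],[s,c,0],[0,0,1]]).T+p[:3]
def render(n,parts,p):
    im=np.zeros((480,640*1),np.uint8);im=np.zeros((480*S,640*S),np.uint8)
    for X in parts:
        uv=((proj(n,place(p,X))+.5)*S).astype(np.int32);cv2.fillConvexPoly(im,cv2.convexHull(uv),1)
    return cv2.resize(im.astype(np.float32),(640,480),interpolation=cv2.INTER_AREA)
def fit(parts,masks,p0,free=(0,1,2,3)):
    free=list(free);sc=np.array([.01,.01,.01,.08])
    def cost(v):
        p=np.array(p0,float);p[free]+=v*sc[free];c=0
        for n,m in masks.items():
            r=render(n,parts,p);c+=1-np.minimum(r,m).sum()/np.maximum(r,m).sum()
        return c
    v=np.zeros(len(free))
    for _ in range(2):
        r=minimize(cost,v,method="Nelder-Mead",options=dict(initial_simplex=np.vstack([v,v+np.eye(len(free))*.8]),xatol=.01,fatol=1e-4,maxiter=160));v=r.x
    p=np.array(p0,float);p[free]+=v*sc[free];return p,r.fun
E
python3 - <<'E'
from fit import *
ld=lambda n,t,i:np.load(f"m_{n}_{t}_{i}.npy").astype(np.float32)
c=tri((380,223.7),(268.3,254.2))[0];print("rack c",c)
rm={"top":ld("top","rack",0),"side":ld("side","rack",0)}
for fr in((0,1,2,3),(0,1,3)):print("rack",[np.round(x,4) for x in fit(RACK,rm,[c[0],c[1],0,-.23],fr)])
for k in rm: print(k,[np.round(x,4) for x in fit(RACK,{k:rm[k]},[c[0],c[1],0,-.23],(0,1,3))])
for nm,r,L,it,is_,pt,ps in(("d",.015,.15,1,3,(202,287),(447,272)),("a",.01,.11,2,0,(231,287),(415,262)),("c",.015,.11,0,2,(263,277),(391.5,250)),("b",.01,.15,3,1,(290,277),(362,250))):
    x,e=tri(pt,ps);mm={"top":ld("top","tube_a",it),"side":ld("side","tube_a",is_)}
    p,f=fit(cyl(r,L),mm,[*x,.1]);pt_=fit(cyl(r,L),{"top":mm["top"]},[x[0],x[1],.042+(r-.01)*1.4+.01,.1],(0,1,3));print(nm,np.round(x,4),np.round(e,4),np.round(p,4),round(f,3),np.round(pt_[0],4),round(pt_[1],3))
E
```

```text
rack c [0.65205389 0.03040069 0.0151803 ]
rack [array([0.6521, 0.0326, 0.003 , 0.2749]), np.float64(0.0578)]
rack [array([0.6522, 0.0321, 0.    , 0.2714]), np.float64(0.0967)]
top [array([0.653 , 0.0327, 0.    , 0.2731]), np.float64(0.0198)]
side [array([0.6492, 0.0282, 0.    , 0.2792]), np.float64(0.0286)]
d [0.5112 0.3573 0.0556] 0.0033 [0.5108 0.3563 0.0614 0.2131] 0.135 [0.5113 0.3571 0.059  0.2116] 0.045
a [0.5172 0.2995 0.0544] 0.0065 [0.5181 0.3009 0.0556 0.2072] 0.155 [0.5181 0.3015 0.052  0.2044] 0.086
c [0.532  0.2468 0.0647] 0.0026 [0.5318 0.2466 0.0613 0.213 ] 0.214 [0.5319 0.247  0.059  0.2065] 0.06
b [0.5416 0.1932 0.046 ] 0.0089 [0.5414 0.1912 0.0546 0.2117] 0.223 [0.5406 0.191  0.052  0.2095] 0.086
```

Run:
```python
from h import *
print("shelf base z=0",[np.round(at_z("top",p,0),3) for p in((480,242),(340,90),(400,150))])
# plane-plane: upper shelf front edge
def pl(n,a,b):
    o,d1=ray(n,a);_,d2=ray(n,b);N=np.cross(d1,d2);N/=np.linalg.norm(N);return N,N@o
for tl in(((425,0),(640,150)),):
    N1,c1=pl("top",*tl);N2,c2=pl("side",(0,130),(222,5));d=np.cross(N1,N2);print(np.linalg.norm(d));d/=np.linalg.norm(d)
    x=np.linalg.lstsq(np.array([N1,N2]),[c1,c2],rcond=None)[0];print("edge",d,[np.round(x+d*((y-x[1])/d[1]),3) for y in(-.3,-.1,.1)])
```

```text
shelf base z=0 [array([ 0.627, -0.17 ,  0.   ]), array([0.95 , 0.114, 0.   ]), array([ 0.816, -0.013,  0.   ])]
0.41391225595586806
edge [-0.51131888 -0.84531912 -0.15488248] [array([ 0.575, -0.3  ,  0.411]), array([ 0.696, -0.1  ,  0.448]), array([0.817, 0.1  , 0.485])]
```

Request:
move_arm(jaw=[0,0.5], delta_pos=[[0.02,0.03,0],[0.02,0.035,0]], yaw=[0.1,0])

```text
time: 1.07
ee_pos: [0.2148, -0.4569, 0.4037]
tcp_rot: [-179.9, 0.0, 24.4]
wrist_force: [1.6, -0.5, -0.2]
opening: 0.0753
grasp_force: 0.0
```

```bash
python3 -c "
from h import *
print(bot.get_obs()['q'])"
```

```text
[-6.48210302e+01 -1.19647915e+00  3.62356991e+00  9.48838008e+01
 -5.37137376e-03  9.07379428e+01]
```

Run:
```python
import cv2,numpy as np
a=cv2.imread("pics/side0.png")[130:330,100:350];b=cv2.imread("pics/top0.png")[100:300,310:560]
cv2.imwrite("pics/z.png",np.hstack([cv2.resize(a,None,fx=1.6*1,fy=1.6*1,interpolation=3),cv2.resize(b,None,fx=1.6,fy=1.6,interpolation=3)]))
```

```text
(no output)
```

View pics/z.png

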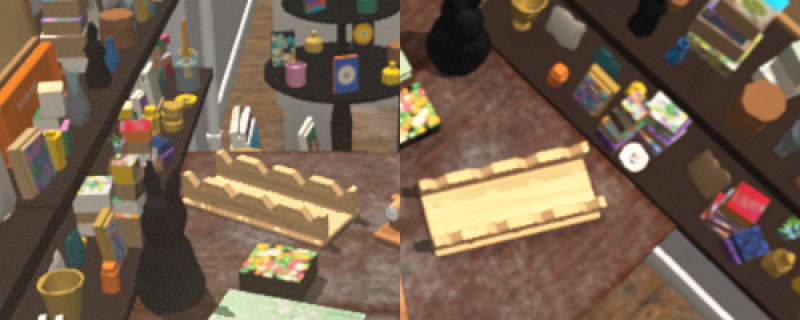

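Request:
move_arm(jaw=[0.5,0.5,0.5,0.5,0.5,0.5,0.5,0.5,0.5,0.5], delta_pos=[[0.012,0.035,0],[0.012,0.035,0],[0.012,0.035,0],[0.012,0.035,0],[0.012,0.035,0],[0.012,0.035,0],[0.012,0.035,0],[0.012,0.035,0],[0.012,0.035,0],[0.012,0.035,0]], yaw=[0.12,0.12,0.12,0.12,0.12,0.12,0.12,0.12,0.12,0.12])

```text
time: 1.9
ee_pos: [0.3349, -0.1047, 0.405]
tcp_rot: [179.9, 0.0, 93.4]
wrist_force: [0.6, -0.5, 0.4]
opening: 0.0427
grasp_force: 0.0
```

Run:
```python
from h import *
def pl(n,a,b):
    o,d1=ray(n,a);_,d2=ray(n,b);N=np.cross(d1,d2);N/=np.linalg.norm(N);return N,N@o
def ln(t,s):
    N1,c1=pl("top",*t);N2,c2=pl("side",*s);d=np.cross(N1,N2);n=np.linalg.norm(d);d/=n
    x=np.linalg.lstsq(np.array([N1,N2]),[c1,c2],rcond=None)[0];print(n,d,[np.round(x+d*((y-x[1])/d[1]),3) for y in(-.1,0,.1)])
ln(((340,90),(478,240)),((232,173),(195,240)))
ln(((340,90),(478,240)),((231,176),(128,480)))
# mid shelf: top (480,100)?; upper edge of 2nd
ln(((382,25),(640,280)),((228,95),(20,330)))
```

```text
0.1285456223724687 [0.73810739 0.67299258 0.04773328] [array([ 0.568, -0.1  ,  0.218]), array([0.678, 0.   , 0.225]), array([0.788, 0.1  , 0.232])]
0.0734173887370668 [-0.07553647 -0.53208538 -0.84331452] [array([ 0.73 , -0.1  , -0.039]), array([0.744, 0.   , 0.12 ]), array([0.759, 0.1  , 0.278])]
0.20312072406754203 [0.6842963  0.71942092 0.11904669] [array([ 0.805, -0.1  ,  0.187]), array([ 0.9  , -0.   ,  0.204]), array([0.995, 0.1  , 0.22 ])]
```

Request:
move_arm(jaw=[0.5,0.5,0.5,0.5,0.5,0.5,0.5,0.5,0.5,0.5], delta_pos=[[0.015,0.038,0],[0.015,0.038,0],[0.015,0.038,0],[0.015,0.038,0],[0.015,0.038,0],[0.015,0.038,0],[0.015,0.038,0],[0.015,0.038,0],[0.015,0.038,0],[0.015,0.038,0]], yaw=[0.12,0.12,0.12,0.12,0.12,0.12,0.12,0.12,0.12,0.12])

```text
time: 2.73
ee_pos: [0.4852, 0.2758, 0.4046]
tcp_rot: [180.0, 0.0, 162.2]
wrist_force: [0.1, 0.2, 0.9]
opening: 0.0427
grasp_force: 0.0
```

Run:
```python
from h import *
for t,s in(((478,244),(232,173)),((470,248),(232,173)),((485,245),(232,178)),((346,125),(200,280)),((456,198),(190,230)),((425,0),(222,95))): print(t,s,tri(t,s))
print([at_z("top",p,0) for p in((478,244),(230,425))], [at_z("side",p,0) for p in((240,224),(500,226))])
for z in(0,.1,.2,.3):
  X=at_z("top",(478,244),z);Y=at_z("top",(340,90),z);print(z,X,proj("side",X),Y,proj("side",Y))
```

```text
(478, 244) (232, 173) (array([ 0.59961443, -0.1297677 ,  0.12588768]), np.float64(0.01253185697096823))
(470, 248) (232, 173) (array([ 0.5975733 , -0.12141992,  0.12532299]), np.float64(0.022489369922421905))
(485, 245) (232, 178) (array([ 0.59752169, -0.14228822,  0.11204091]), np.float64(0.004954790005564058))
(346, 125) (200, 280) (array([0.84424142, 0.09590728, 0.06451114]), np.float64(0.013553832164937087))
(456, 198) (190, 230) (array([ 0.71599562, -0.12614966,  0.02961028]), np.float64(0.01753151645166536))
(425, 0) (222, 95) (array([0.79752661, 0.05514763, 0.39572137]), np.float64(0.06565293199416437))
[array([ 0.62255666, -0.16548071,  0.        ]), array([0.27303924, 0.29577446, 0.        ])] [array([ 0.59074748, -0.13873853,  0.        ]), array([ 1.72669287e-01,  2.81653703e-01, -1.11022302e-16])]
0 [ 0.62255666 -0.16548071  0.        ] [221.54082646 224.59581561] [0.94980761 0.11374558 0.        ] [161.25411055 344.19303157]
0.1 [ 0.5991211  -0.13158126  0.1       ] [236.31529254 185.28581383] [0.89052772 0.11706091 0.1       ] [187.24205992 279.03608178]
0.2 [ 0.57568555 -0.09768181  0.2       ] [252.3950112  142.50296361] [0.83124782 0.12037624 0.2       ] [213.92740318 212.13062699]
0.3 [ 0.55224999 -0.06378236  0.3       ] [269.96094516  95.76578261] [0.77196793 0.12369157 0.3       ] [241.33859428 143.40532754]
```

Run:
```python
import cv2
a=cv2.imread("pics/side0.png")[60:300,90:330]
cv2.imwrite("pics/z2.png",cv2.resize(a,(600,600),interpolation=3))
```

```text
(no output)
```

View pics/z2.png

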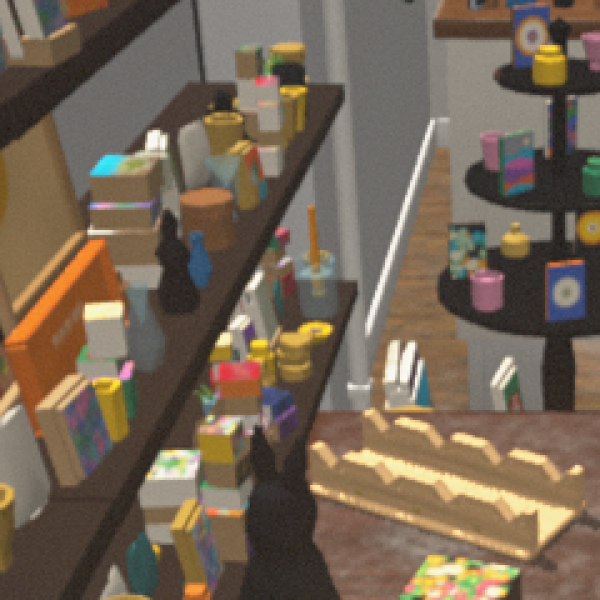

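Run:
```python
from h import *
for t,s in(((603,336),(216,192)),((525,226),(185,210)),((524,255),(200,224)),((545,263),(203,206)),((410,146),(168,282))): print(t,s,tri(t,s))
def pl(n,a,b):
    o,d1=ray(n,a);_,d2=ray(n,b);N=np.cross(d1,d2);N/=np.linalg.norm(N);return N,N@o
for z in(-.1,-.05,0,.05,.1):
    A=[at_z("side",p,z) for p in((232.8,174),(210,236))];B=[at_z("top",p,z) for p in((340,90),(478,240))]
    f=lambda P:[np.round(P[0][0]+(P[1]-P[0])[0]*(y-P[0][1])/(P[1]-P[0])[1],3) for y in(-.2,-.1,0,.1)]
    print(z,f(A),f(B))
```

```text
(603, 336) (216, 192) (array([ 0.45565248, -0.42250819, -0.05161575]), np.float64(0.00024202988224266808))
(525, 226) (185, 210) (array([ 0.65828733, -0.25342567,  0.01794011]), np.float64(0.0014268867929031117))
(524, 255) (200, 224) (array([ 0.61200514, -0.27194012, -0.04070465]), np.float64(0.0005577379943493669))
(545, 263) (203, 206) (array([ 0.58771501, -0.29431969, -0.00652261]), np.float64(0.005258239099978132))
(410, 146) (168, 282) (array([ 0.83405296, -0.04003719, -0.00529949]), np.float64(0.009502324804541516))
-0.1 [np.float64(0.669), np.float64(0.77), np.float64(0.872), np.float64(0.973)] [np.float64(0.655), np.float64(0.769), np.float64(0.883), np.float64(0.997)]
-0.05 [np.float64(0.64), np.float64(0.741), np.float64(0.843), np.float64(0.944)] [np.float64(0.623), np.float64(0.737), np.float64(0.852), np.float64(0.966)]
0 [np.float64(0.611), np.float64(0.713), np.float64(0.814), np.float64(0.915)] [np.float64(0.592), np.float64(0.706), np.float64(0.82), np.float64(0.934)]
0.05 [np.float64(0.582), np.float64(0.684), np.float64(0.785), np.float64(0.886)] [np.float64(0.56), np.float64(0.674), np.float64(0.788), np.float64(0.903)]
0.1 [np.float64(0.553), np.float64(0.655), np.float64(0.756), np.float64(0.858)] [np.float64(0.529), np.float64(0.643), np.float64(0.757), np.float64(0.871)]
```

Request:
move_arm(jaw=[0.5,0.5,0.5,0.5,0.5,0.5,0.5,0.5,0.5,0.5], delta_pos=[[0.0052,0.0162,-0.02],[0.0052,0.0162,-0.02],[0.0052,0.0162,-0.02],[0.0052,0.0162,-0.02],[0.0052,0.0162,-0.02],[0,0,0],[0,0,-0.03],[0,0,-0.03],[0,0,-0.03],[0,0,0]], yaw=[0.104,0.104,0.104,0.104,0.104,0,0,0,0,0])

```text
time: 3.57
ee_pos: [0.5096, 0.3533, 0.209]
tcp_rot: [-179.8, -0.4, -168.5]
wrist_force: [-1.5, 0.1, -2.2]
opening: 0.0425
grasp_force: 0.0
```

Request:
move_arm(jaw=[0.5,0.5], delta_pos=[[0,0,0],[0,0,0]], yaw=[0,0])

```text
time: 3.73
ee_pos: [0.5114, 0.3546, 0.2171]
tcp_rot: [180.0, 0.1, -168.5]
wrist_force: [0.5, -1.1, -0.2]
opening: 0.043
grasp_force: 0.0
```

Run:
```python
from h import *
ims=[camera(n)[:,:,::-1] for n in("top","side")]
cv2.imwrite("pics/g1.png",np.hstack([cv2.resize(ims[0][190:390,150:350],(400,400),interpolation=3),cv2.resize(ims[1][180:340,330:490],(400,400),interpolation=3)]))
```

```text
(no output)
```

View pics/g1.png

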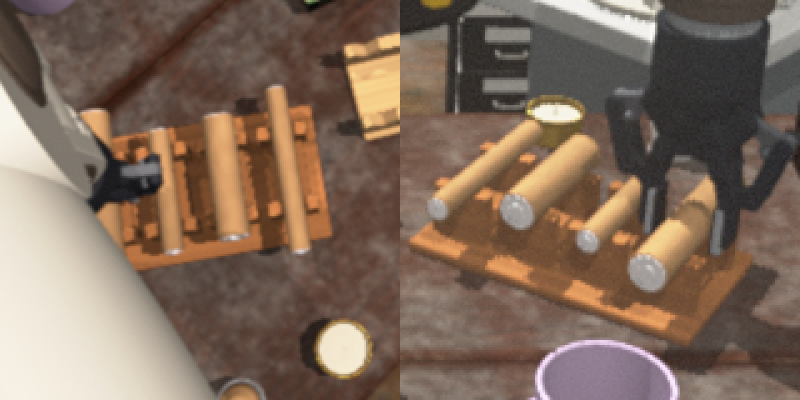

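Request:
move_arm(jaw=[0.9,0.9,0.9,0.9,0.9,0.9,0.9,0.9,0.9,0.9], delta_pos=[[0,0.002,-0.002],[0,0,0],[0,0,0],[0,0,0],[0,0,0],[0,0,0.01],[0,0,0.02],[0,0,0.025],[0,0,0.025],[0,0,0]], yaw=[0,0,0,0,0,0,0,0,0,0], force=35)

```text
time: 4.67
ee_pos: [0.5115, 0.3571, 0.2994]
tcp_rot: [179.8, 0.4, -168.4]
wrist_force: [0.8, 0.6, 0.7]
opening: 0.0292
grasp_force: 34.6
```

Request:
move_arm(jaw=[0.9,0.9,0.9,0.9,0.9,0.9,0.9,0.9,0.9,0.9], delta_pos=[[0.005,-0.012,0],[0.01,-0.025,0],[0.013,-0.033,0],[0.013,-0.033,0],[0.013,-0.033,0],[0.013,-0.033,0],[0.013,-0.033,0],[0.013,-0.033,0],[0.013,-0.033,0],[0.013,-0.033,0]], yaw=[0.007,0.007,0.007,0.007,0.007,0.007,0.007,0.007,0.007,0.007])

```text
time: 5.5
ee_pos: [0.6303, 0.0539, 0.2935]
tcp_rot: [-180.0, 0.0, -164.4]
wrist_force: [0.4, 0.4, -0.9]
opening: 0.0286
grasp_force: 34.7
```

Request:
move_arm(jaw=[0.9,0.9,0.9,0.9,0.9,0.9], delta_pos=[[0.013,-0.033,0],[0.013,-0.033,0],[0.012,-0.025,0],[0.006,-0.012,0],[0,0,0],[0,0,0]], yaw=[0,0,0,0,0,0])

```text
time: 6.0
ee_pos: [0.674, -0.0476, 0.2927]
tcp_rot: [180.0, -0.0, -164.5]
wrist_force: [0.2, 0.4, -0.5]
opening: 0.0288
grasp_force: 34.7
```

Run:
```python
from fit import *
ims=[camera(n)[:,:,::-1] for n in("top","side")]
cv2.imwrite("pics/g2.png",np.hstack([cv2.resize(ims[0][120:320,280:480],(400,400),interpolation=3),cv2.resize(ims[1][140:300,200:360],(400,400),interpolation=3)]))
for n in("top","side"):
    for r in outline_of(n,"tube_a"): print(n,np.round(r["xy"],1),r["mask"].sum())
```

```text
top [229.4 284.9] 696
top [440.1 209.1] 1054
top [292.4 272.4] 879
top [263.4 275.8] 1006
side [415.9 262. ] 424
side [389.3 253. ] 695
side [223.1 195.3] 656
side [361.5 245.4] 591
```

View pics/g2.png

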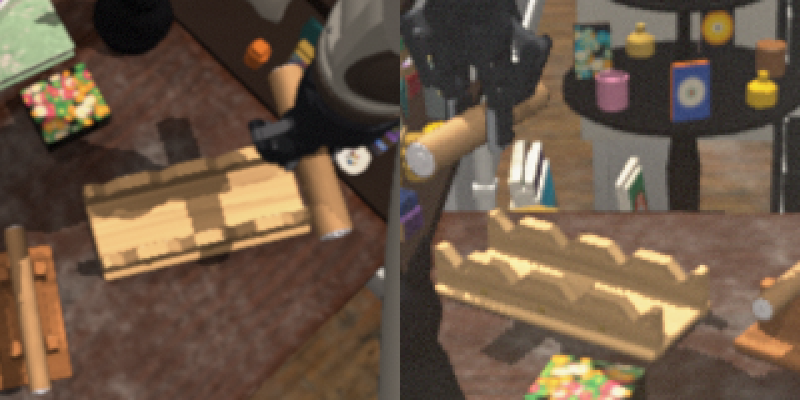

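Request:
move_arm(jaw=[0.9,0.9,0.9,0.9,0.9,0.9,0.9], delta_pos=[[0.001,-0.001,-0.02],[0,0,-0.025],[0,0,-0.025],[0,0,-0.01],[0,0,-0.004],[0,0,0],[0,0,0]], yaw=[0,0,0,0,0,0,0])

```text
time: 6.78
ee_pos: [0.6753, -0.0481, 0.2102]
tcp_rot: [-180.0, 0.1, -164.4]
wrist_force: [0.7, 0.4, -0.3]
opening: 0.0285
grasp_force: 34.7
```

Request:
move_arm(jaw=[0.9,0.9,0.9,0.9], delta_pos=[[0,0,-0.003],[0,0,-0.002],[0,0,0],[0,0,0]], yaw=[0,0,0,0])

```text
time: 7.12
ee_pos: [0.6754, -0.0482, 0.2052]
tcp_rot: [-180.0, 0.1, -164.4]
wrist_force: [-0.0, 2.9, 5.5]
opening: 0.0291
grasp_force: 35.2
```

Request:
move_arm(jaw=[0.9,0.5,0.5,0.5,0.5,0.5,0.5,0.5,0.5,0.5], delta_pos=[[0,0,-0.001],[0,0,0],[0,0,0],[0,0,0],[0,0,0],[0,0,0.01],[0,0,0.025],[0,0,0.025],[0,0,0.025],[-0.01,0.025,0]], yaw=[0,0,0,0,0,0,0,0,0,0])

```text
time: 7.95
ee_pos: [0.6664, -0.0262, 0.294]
tcp_rot: [-179.8, 0.4, -164.6]
wrist_force: [2.0, 0.6, -0.1]
opening: 0.0428
grasp_force: 0.0
```

Request:
move_arm(jaw=[0.58,0.58,0.58,0.58,0.58,0.58,0.58,0.58,0.58,0.58], delta_pos=[[-0.015,0.033,0],[-0.015,0.033,0],[-0.015,0.033,0],[-0.015,0.033,0],[-0.015,0.033,0],[-0.015,0.033,0],[-0.015,0.033,0],[-0.015,0.033,0],[-0.015,0.033,0],[-0.012,0.027,0]], yaw=[-0.006,-0.006,-0.006,-0.006,-0.006,-0.006,-0.006,-0.006,-0.006,-0.006])

```text
time: 8.78
ee_pos: [0.5167, 0.3025, 0.2886]
tcp_rot: [180.0, 0.0, -167.8]
wrist_force: [-0.2, 1.0, -1.0]
opening: 0.0359
grasp_force: 0.0
```

Request:
move_arm(jaw=[0.58,0.58], delta_pos=[[0,0,0],[0,0,0]], yaw=[0,0])

```text
time: 8.95
ee_pos: [0.5173, 0.3019, 0.2883]
tcp_rot: [-180.0, 0.0, -167.7]
wrist_force: [0.2, -0.8, -0.2]
opening: 0.0359
grasp_force: 0.0
```

```bash
cat > chk.py <<'E'
from fit import *
import sys
for n in("top","side"):
    camera(n)
    for r in outline_of(n,"tube_a"):
        x,y=r["xy"]
        m=r["mask"].astype(np.float32)
        if n=="top":
            best=None
            for nm,rr,L in(("thin short",.01,.11),("thin long",.01,.15),("thick short",.015,.11),("thick long",.015,.15)):
                inr=x>318;z=.042+(rr-.01)*1.4+(0 if inr else .01);g=at_z("top",(x,y),z)
                p,f=fit(cyl(rr,L),{"top":m},[g[0],g[1],z,.24],(0,1,3))
                if best is None or f<best[1]: best=(nm,f,p)
            nm,f,p=best
            c,s=np.cos(.2725),np.sin(.2725);d=p[:2]-[.6526,.0325]
            print(nm,round(f,3),np.round(p,4),"rack xy",np.round([c*d[0]+s*d[1],-s*d[0]+c*d[1]],4))
        else: print("side",np.round([x,y]),m.sum())
E
python3 chk.py
```

```text
thin long 0.069 [0.5433 0.192  0.052  0.2068] rack xy [-0.0623  0.183 ]
thick short 0.157 [0.5321 0.2465 0.059  0.2149] rack xy [-0.0585  0.2386]
thick long 0.039 [ 0.6752 -0.0486  0.049   0.271 ] rack xy [-0.     -0.0842]
side [416. 262.] 410.0
side [233. 228.] 847.0
side [390. 252.] 697.0
side [365. 247.] 560.0
```

Request:
move_arm(jaw=[0.58,0.58,0.58,0.58,0.58,0.58,0.95,0.95,0.95,0.95], delta_pos=[[0.001,-0.001,-0.02],[0,0,-0.02],[0,0,-0.02],[0,0,-0.02],[0,0,0],[0,0,0],[0,0,0],[0,0,0],[0,0,0],[0,0,0]], yaw=[0,0,0,0,0,0,0,0,0,0])

```text
time: 9.98
ee_pos: [0.5194, 0.3004, 0.2101]
tcp_rot: [179.8, 0.2, -167.8]
wrist_force: [-1.2, 4.7, 2.4]
opening: 0.019
grasp_force: 34.4
```

Request:
move_arm(jaw=[0.95,0.95,0.95,0.95,0.95,0.95,0.95,0.95,0.95,0.95], delta_pos=[[0,0,0.01],[0,0,0.02],[0,0,0.025],[0,0,0.025],[0.007,-0.015,0],[0.013,-0.027,0],[0.015,-0.032,0],[0.015,-0.032,0],[0.015,-0.032,0],[0.015,-0.032,0]], yaw=[0,0,0,0,0.01,0.01,0.01,0.01,0.01,0.01])

```text
time: 10.82
ee_pos: [0.5996, 0.1278, 0.29]
tcp_rot: [-180.0, 0.1, -164.4]
wrist_force: [0.5, 0.6, 0.0]
opening: 0.0187
grasp_force: 34.3
```

Request:
move_arm(jaw=[0.95,0.95,0.95,0.95,0.95,0.95,0.95,0.95], delta_pos=[[0.015,-0.032,0],[0.015,-0.032,0],[0.015,-0.032,0],[0.01,-0.019,0],[0.006,-0.01,0],[0,0,0],[0,0,0],[0,0,0]], yaw=[0,0,0,0,0,0,0,0])

```text
time: 11.48
ee_pos: [0.6597, 0.0056, 0.2883]
tcp_rot: [180.0, 0.0, -164.4]
wrist_force: [0.1, -0.1, -0.6]
opening: 0.0186
grasp_force: 34.3
```

Request:
move_arm(jaw=[0.95,0.95,0.95,0.95,0.95,0.95,0.95,0.95], delta_pos=[[0,0,-0.025],[0,0,-0.025],[0,0,-0.025],[0,0,-0.008],[0,0,-0.003],[0,0,-0.002],[0,0,0],[0,0,0]], yaw=[0,0,0,0,0,0,0,0])

```text
time: 12.15
ee_pos: [0.6604, 0.0049, 0.2014]
tcp_rot: [-180.0, 0.1, -164.4]
wrist_force: [0.3, 0.4, 1.6]
opening: 0.019
grasp_force: 34.3
```

Request:
move_arm(jaw=[0.95,0.95,0.58,0.58,0.58,0.58,0.58,0.58,0.58,0.58], delta_pos=[[0,0,-0.002],[0,0,0],[0,0,0],[0,0,0],[0,0,0],[0,0,0],[0,0,0.01],[0,0,0.025],[0,0,0.025],[0,0,0.025]], yaw=[0,0,0,0,0,0,0,0,0,0])

```text
time: 12.98
ee_pos: [0.6598, 0.0045, 0.2842]
tcp_rot: [180.0, -0.0, -164.4]
wrist_force: [-0.1, 0.7, 0.5]
opening: 0.0356
grasp_force: 0.0
```

Request:
move_arm(jaw=[0.5,0.5,0.5,0.5,0.5,0.5,0.5,0.5,0.5,0.5], delta_pos=[[-0.017,0.032,0],[-0.017,0.032,0],[-0.017,0.032,0],[-0.017,0.032,0],[-0.017,0.032,0],[-0.017,0.032,0],[-0.017,0.032,0],[-0.009,0.018,0],[0,0,0],[0,0,0]], yaw=[-0.01,-0.01,-0.01,-0.01,-0.01,-0.01,0,0,0,0])

```text
time: 13.82
ee_pos: [0.5316, 0.2475, 0.2835]
tcp_rot: [-180.0, 0.0, -167.7]
wrist_force: [0.0, -1.0, 0.2]
opening: 0.0425
grasp_force: 0.0
```

```bash
python3 chk.py
```

```text
thick long 0.052 [ 0.6751 -0.0488  0.049   0.2601] rack xy [-0.0002 -0.0843]
thin short 0.078 [0.6588 0.0052 0.042  0.2894] rack xy [-0.0014 -0.028 ]
thin short 0.767 [0.5938 0.198  0.052  0.3677] rack xy [-0.0121  0.1752]
side [235. 229.] 730.0
side [387. 250.] 730.0
side [255. 240.] 512.0
side [364. 247.] 530.0
```

Request:
move_arm(jaw=[0.5,0.5,0.5,0.5,0.5,0.5,0.9,0.9,0.9,0.9], delta_pos=[[0,-0.001,-0.02],[0,0,-0.02],[0,0,-0.02],[0,0,-0.009],[0,0,0],[0,0,0],[0,0,0],[0,0,0],[0,0,0],[0,0,0]], yaw=[0,0,0,0,0,0,0,0,0,0])

```text
time: 14.85
ee_pos: [0.5324, 0.2463, 0.2157]
tcp_rot: [179.9, 0.2, -167.8]
wrist_force: [-1.6, 4.6, 3.6]
opening: 0.0288
grasp_force: 34.9
```

Target notch +28: (0.6451, 0.0595), delta (0.1127, −0.1868).

Request:
move_arm(jaw=[0.9,0.9,0.9,0.9,0.9,0.9,0.9,0.9,0.9,0.9], delta_pos=[[0,0,0.01],[0,0,0.02],[0,0,0.025],[0,0,0.025],[0.009,-0.015,0],[0.015,-0.025,0],[0.018,-0.03,0],[0.018,-0.03,0],[0.018,-0.03,0],[0.018,-0.03,0]], yaw=[0,0,0,0,0.01,0.01,0.01,0.01,0.01,0.01])

```text
time: 15.68
ee_pos: [0.6287, 0.0839, 0.2954]
tcp_rot: [-180.0, 0.1, -164.4]
wrist_force: [0.4, 0.8, -1.2]
opening: 0.0289
grasp_force: 34.7
```

Request:
move_arm(jaw=[0.9,0.9,0.9,0.9,0.9], delta_pos=[[0.011,-0.018,0],[0.006,-0.009,0],[0,0,0],[0,0,0],[0,0,0]], yaw=[0,0,0,0,0])

```text
time: 16.1
ee_pos: [0.6446, 0.0595, 0.2942]
tcp_rot: [180.0, 0.0, -164.4]
wrist_force: [-0.3, -0.3, -0.7]
opening: 0.0289
grasp_force: 34.7
```

Request:
move_arm(jaw=[0.9,0.9,0.9,0.9,0.9,0.9,0.9,0.9], delta_pos=[[0,0,-0.025],[0,0,-0.025],[0,0,-0.025],[0,0,-0.008],[0,0,-0.003],[0,0,-0.002],[0,0,0],[0,0,0]], yaw=[0,0,0,0,0,0,0,0])

```text
time: 16.77
ee_pos: [0.6454, 0.0589, 0.2074]
tcp_rot: [-180.0, 0.1, -164.4]
wrist_force: [0.5, -0.1, -0.6]
opening: 0.029
grasp_force: 34.7
```

Request:
move_arm(jaw=[0.9,0.9,0.5,0.5,0.5,0.5,0.5,0.5,0.5,0.5], delta_pos=[[0,0,-0.002],[0,0,0],[0,0,0],[0,0,0],[0,0,0],[0,0,0],[0,0,0.01],[0,0,0.025],[0,0,0.025],[0,0,0.025]], yaw=[0,0,0,0,0,0,0,0,0,0])

```text
time: 17.6
ee_pos: [0.6448, 0.0585, 0.2902]
tcp_rot: [180.0, -0.0, -164.4]
wrist_force: [0.5, 0.5, 0.2]
opening: 0.0428
grasp_force: 0.0
```

Request:
move_arm(jaw=[0.58,0.58,0.58,0.58,0.58,0.58,0.58,0.58], delta_pos=[[-0.02,0.026,0],[-0.02,0.026,0],[-0.02,0.026,0],[-0.02,0.026,0],[-0.015,0.018,0],[-0.008,0.01,0],[0,0,0],[0,0,0]], yaw=[-0.01,-0.01,-0.01,-0.01,-0.01,-0.01,0,0])

```text
time: 18.27
ee_pos: [0.5418, 0.191, 0.2895]
tcp_rot: [-180.0, 0.1, -167.8]
wrist_force: [0.6, 0.5, 0.1]
opening: 0.0358
grasp_force: 0.0
```

```bash
python3 chk.py
```

```text
thin short 0.077 [0.6593 0.0051 0.042  0.2704] rack xy [-0.001  -0.0282]
thick long 0.045 [ 0.6749 -0.0485  0.049   0.2662] rack xy [-0.0003 -0.084 ]
thick short 0.049 [0.6449 0.0595 0.049  0.2786] rack xy [-0.0001  0.0281]
thick short 0.373 [0.5174 0.3476 0.059  0.164 ] rack xy [-0.0455  0.3399]
side [234. 231.] 801.0
side [255. 238.] 411.0
side [362. 249.] 575.0
side [277. 243.] 731.0
```

Request:
move_arm(jaw=[0.58,0.58,0.58,0.58,0.58,0.58,0.95,0.95,0.95,0.95], delta_pos=[[0,0.001,-0.02],[0,0,-0.02],[0,0,-0.02],[0,0,-0.021],[0,0,0],[0,0,0],[0,0,0],[0,0,0],[0,0,0],[0,0,0]], yaw=[0,0,0,0,0,0,0,0,0,0])

```text
time: 19.3
ee_pos: [0.5425, 0.1918, 0.2093]
tcp_rot: [180.0, 0.2, -167.8]
wrist_force: [0.6, 1.5, 5.7]
opening: 0.0189
grasp_force: 34.7
```

Target notch +84: (0.6300, 0.1134), delta (0.0875, −0.0784).

Request:
move_arm(jaw=[0.95,0.95,0.95,0.95,0.95,0.95,0.95,0.95,0.95,0.95], delta_pos=[[0,0,0.01],[0,0,0.02],[0,0,0.025],[0,0,0.025],[0.015,-0.013,0],[0.025,-0.022,0],[0.025,-0.022,0],[0.015,-0.014,0],[0.0075,-0.007,0],[0,0,0]], yaw=[0,0,0,0,0.012,0.012,0.012,0.012,0.012,0])

```text
time: 20.13
ee_pos: [0.6304, 0.1121, 0.2877]
tcp_rot: [-180.0, -0.0, -164.5]
wrist_force: [0.2, 0.3, -1.1]
opening: 0.0188
grasp_force: 34.3
```

Request:
move_arm(jaw=[0.95,0.95], delta_pos=[[0,0,0],[0,0,0]], yaw=[0,0])

```text
time: 20.3
ee_pos: [0.6288, 0.1143, 0.2879]
tcp_rot: [180.0, -0.0, -164.4]
wrist_force: [0.8, 1.0, 0.1]
opening: 0.019
grasp_force: 34.3
```

Request:
move_arm(jaw=[0.95,0.95,0.95,0.95,0.95,0.95,0.95,0.95], delta_pos=[[0.001,-0.001,-0.025],[0,0,-0.025],[0,0,-0.025],[0,0,-0.008],[0,0,-0.003],[0,0,-0.002],[0,0,0],[0,0,0]], yaw=[0,0,0,0,0,0,0,0])

```text
time: 20.97
ee_pos: [0.6309, 0.1129, 0.2014]
tcp_rot: [-180.0, 0.1, -164.4]
wrist_force: [0.5, 0.4, 0.5]
opening: 0.0186
grasp_force: 34.3
```

Request:
move_arm(jaw=[0.95,0.95,0.58,0.58,0.58,0.58,0.58,0.58,0.58,0.58], delta_pos=[[0,0,-0.002],[0,0,0],[0,0,0],[0,0,0],[0,0,0],[0,0,0],[0,0,0.01],[0,0,0.025],[0,0,0.025],[0,0,0.025]], yaw=[0,0,0,0,0,0,0,0,0,0])

```text
time: 21.8
ee_pos: [0.6303, 0.1125, 0.2842]
tcp_rot: [-180.0, -0.0, -164.4]
wrist_force: [-0.6, -0.3, -0.4]
opening: 0.036
grasp_force: 0.0
```

Request:
move_arm(jaw=[0.58,0.58,0.58,0.58,0.58,0.58,0.58,0.58], delta_pos=[[-0.02,0.026,0],[-0.02,0.026,0],[-0.02,0.026,0],[-0.02,0.026,0],[-0.015,0.018,0],[-0.008,0.01,0],[0,0,0],[0,0,0]], yaw=[0,0,0,0,0,0,0,0])

```text
time: 22.47
ee_pos: [0.5276, 0.2447, 0.2832]
tcp_rot: [-180.0, 0.0, -164.3]
wrist_force: [0.7, 0.4, 0.5]
opening: 0.0356
grasp_force: 0.0
```

```bash
python3 chk.py
python3 - <<'E'
from h import *
ims=[camera(n)[:,:,::-1] for n in("top","side")]
cv2.imwrite("pics/f.png",np.hstack([cv2.resize(ims[0][120:320,280:480],(400,400),interpolation=3),cv2.resize(ims[1][160:320,200:360],(400,400),interpolation=3)]))
E
```

```text
thick short 0.095 [0.6467 0.0591 0.049  0.2705] rack xy [0.0014 0.0272]
thin short 0.061 [0.6592 0.0054 0.042  0.272 ] rack xy [-0.0009 -0.0279]
thick long 0.044 [ 0.6743 -0.0489  0.049   0.2811] rack xy [-0.001  -0.0842]
thin long 0.097 [0.6306 0.1139 0.042  0.2734] rack xy [0.0007 0.0843]
side [280. 240.] 702.0
side [302. 254.] 574.0
side [237. 227.] 789.0
side [255. 239.] 366.0
```

View pics/f.png

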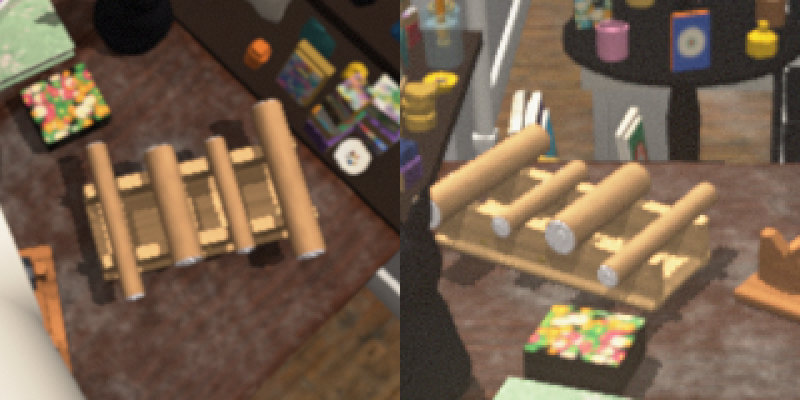

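The picture shows all four tubes seated in their notches. From left to right they are long thin, short thick, short thin and long thick, which is the reverse of the board order.

```bash
python3 -c "
from workcell import bot
print(bot.job_done())"
```

```text
the job is handed in; nothing more can be done
None
```

All four tubes are in the rack in reverse order and the job is handed in at about 23 s; my last top-camera check put each within about 2 mm of its notch, but the hand-in returned no verdict.

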